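# Sweep rejected pellets off the sorting deck into the trough

## Robot

A 6-joint arm with a two-finger parallel gripper is mounted at the origin on the work surface. World frame = base frame: x ahead of the robot, y to its left, z up, the work surface at z = 0. Lengths are in m, angles in rad, forces in N, time in s.
With the tool pointing down it reaches from about 0.4 to 0.825 m from the base axis. Payload 7 kg.
Tool frame: the origin (TCP) lies at the very end of the fingers, on their centre line; the grasp point (between the pads) lies 19 mm behind it (arm.grasp_offset is the distance from the TCP to the grasp point, in m); z points along the fingers, y is the line along which they close (so a half turn about z gives the same grasp; the last joint's range is limited). The gripper opens to 88 mm and grips with 3 to 60 N. Pads are 19 mm wide; open, the fingers measure 130 mm over their backs; the gripper's body (78 mm by 193 mm) begins 47 mm behind the grasp point.
Start: joints at [1.434, 0.359, 0.012, 0, -1.224, -0.288], TCP at [0.278, 0.615, 0.227] pointing down, gripper open.
Joint ranges: [-3.07, 3.07], [-1.43, 2.12], [-1.02, 1.25], [-3.03, 1.67], [-3.05, -0], [-3.03, 3.03]. Speed limits (rad/s): [2.39, 2.39, 3.01, 3.14, 3.14, 3.14].

## Interface

Orientations are given as [roll, pitch, yaw] about the fixed x, y, z axes, in that order (R = Rz(yaw) Ry(pitch) Rx(roll)).
In Python, from station import get_state, cams, arm, nets gives the robot as it stands.
- The arm moves only by the shell command python3 -m creep 'ROWS' [FORCE]. ROWS is a JSON object of lists of equal length, an entry for each row: "translation": the shift along the world's x, y, z in mm, a list of three; "spin": the turn about the world's z in rad; "gripper": the opening, from 0 (shut) to 1 (fully open). In form: {"translation": [[dx, dy, dz], ...], "spin": [spin, ...], "gripper": [gripper, ...]}. A call has 1 to 8 rows; each row shifts and turns the commanded pose from where the row before left it; what a row does not reach is not made up. A row lasts 1/10 s, in which the tool goes at most 50 mm and 8.59 degrees, less where a joint would pass 70% of its speed; a pose out of reach is approached as far as the arm can. A call is refused whole if a number of a shift passes 50 or a number of a turn 0.15, either way. A call with a gripper value outside its range is refused whole. The fingers move at their own pace and stop on an object; FORCE is the grip in N (left out, the last holds). Time passes only in rows, so rows that do not move let the fingers close. It gives the time, the measured TCP pose, the force, the opening and the grip force at its end, in the units of the state.
- get_state(): the state, without advancing time (a new reading comes with each control period).
- cams.grab_frame(name): name is "side" or "top"; returns a dict with "img" (384x512x3 uint8, red, green, blue), "mtx" (3x3 intrinsics, pixels), "R" (3x3) and "t" (3): a world point X has camera coordinates R X + t. Camera axes: x right, y down, z forward; pixel columns grow to the right and rows downward; lengths in m; the calibration is good to about 2 mm. A picture is of the moment at which its call begins. There is no depth.
- arm.job_done(): hands the job in; it is judged then, once.
Trained networks look in the newest picture that a camera, given by its name, has taken for a name from the list of things; names that differ only in an ending like _2 or _b are one class to them, and where a whole thing is asked for, a point or a joint stands for the part that bears it (a point fixed in the world has none). Each returns a list of dicts, best first, with "confidence" (0 to 1); they miss things now and then, are a little off and sometimes report something else, mostly with a low value. They report only what shows in the picture. A call takes as long as a camera call. They do not tell look-alikes from the thing itself.
- nets.search_frame(camera, label): "centre" ([x, y, z] in m, in world coordinates, good to about 4 mm: the middle of the surface that is visible of it).
- nets.pinpoint(camera, label): "centre" ([x, y, z] in m, in world coordinates, good to about 4 mm: a listed point, or the origin of a listed thing).
The state is a dict: "t": time; "q": joint angles; "qd": joint speeds; "joint_efforts": joint torques, N m; "eef_pos": TCP position; "ee_rot": TCP orientation; "force": force on the tool from outside, world axes, zero at the start; "moment": the same for the moment, N m; "width": finger opening in m; "gripper_force": force on a finger pad.
Only numpy, scipy, OpenCV 4.12 (cv2) and the standard library are available. Lean on these libraries where they do the work, as an engineer would, in place of code of your own. Each camera call takes 0.05 s, during which the arm holds its last target. There are 200 camera calls.

## Task

The three white pellets on the blue sorting deck are rejects: with the tips of the closed fingers, gently sweep each of them along the deck and through the open mouth into the yellow-floored trough at the deck's end. Slide them only, never pick them up or pinch them, and leave the dark pellet, the vial and the grey ring on the deck where they stand.

Things in the scene. Friction and masses are not known exactly. Their poses are not given: they have to be found in the camera images.
- tray: Fixed sorting stand, placed and turned (yaw within 0.3 rad) anew each time. Origin: on the bench under the stand, z up. Its flat blue deck is 40 mm above the bench: x -130 to +130 mm, y -170 to +110 mm. Steel lips 6 mm high, 4 mm thick along both sides and the -y end; at the +y end fences 10 mm high, 4 mm thick for |x| over 61 mm, and between them the open mouth to the trough.
- mouth (a point): Middle of the deck's edge at the open mouth, at deck height (stand's x 0, y 110, z 40 mm); the mouth is 122 mm wide, without a step. Axes as the stand's: +y points off the deck into the trough, x runs along the edge. A pellet whose centre is pushed past this edge tips and drops into the trough.
- trough (a point): Centre of the trough's yellow floor (stand's x 0, y 155, z 6 mm), axes as the stand's. Inside, the trough measures 122 mm in x and 90 mm in y, its floor lies 34 mm below the deck; its three outer steel walls are 4 mm thick with tops level with the deck.
- white_a: White ceramic pellet, a flat disc 24 mm across and 10 mm thick, 13 to 22 g, lying flat on the blue deck in one of four scattered places. Origin: centre of its underside, z up through its thickness; its yaw means nothing. It slides easily when pushed from the side.
- white_b: White ceramic pellet, a flat disc 24 mm across and 10 mm thick, 13 to 22 g, lying flat on the blue deck in one of four scattered places. Origin: centre of its underside, z up through its thickness; its yaw means nothing. It slides easily when pushed from the side.
- white_c: White ceramic pellet, a flat disc 24 mm across and 10 mm thick, 13 to 22 g, lying flat on the blue deck in one of four scattered places. Origin: centre of its underside, z up through its thickness; its yaw means nothing. It slides easily when pushed from the side.
- dark_pellet: Black pellet to leave alone, same size as the white ones (24 mm across, 10 mm thick), loose on the deck in one of the same four places. Origin: centre of its underside.
- vial: Small amber vial with a red cap, 26 mm across and 50 mm tall, loose, standing on the deck beside the mouth, left or right. To be left alone. Origin: centre of its underside, z up.
- die_ring: Grey ring, 52 mm outside, 24 mm hole, 16 mm tall, loose, lying on the deck on the other side of the mouth. To be left alone. Origin: centre of its underside.
There are look-alikes about, which are no part of the job. What is shaped like the white_c but orange or red is not meant. What is shaped like the white_b but orange is not meant.

How it is judged:
By the outcome, as a careful person would: the job done as asked, in the order asked, and still so for the second after the job is handed in, with the robot touching nothing.
It also fails if it takes over 64 s, if anything falls off the work surface, if the arm or the gripper's body presses on something with over 40 N, if the wrist force passes 120 N, or if a joint passes its speed limit or range.

## Working session

There is one attempt and no reset: what is moved stays moved. The work goes in short steps, Python scripts to look and compute and a shell command to move; the robot and the scene stay as the last step left them, time stands still between calls to the robot, and variables do not carry over. Pictures are saved under pics/ and viewed, at most 10 in all, crops included, and the job is handed in when it is done.

```bash
mkdir -p pics
python3 - <<'E'
from station import get_state,cams,arm,nets
import cv2,numpy as np
s=get_state();print(s['t'],s['eef_pos'],s['ee_rot'],s['width'])
for c in('top','side'):
    f=cams.grab_frame(c);cv2.imwrite(f'pics/{c}0.png',f['img'][:,:,::-1])
    print(c,(-f['R'].T@f['t']).round(3))
    for l in('white_a','dark_pellet','vial','die_ring','mouth','trough','tray'):
        print(l,[(np.round(d['centre'],3).tolist(),round(d['confidence'],2)) for d in nets.pinpoint(c,l)])
E
```

```text
0.0 [0.27802662 0.61451704 0.22561867] [ 3.13990783e+00 -1.23866331e-04 -4.24995235e-01] 0.08727249591167963
top [ 0.442 -0.001  0.832]
white_a [([0.551, -0.139, 0.043], 0.69), ([0.336, -0.186, -0.005], 0.68), ([0.336, -0.126, 0.002], 0.63), ([0.491, -0.124, 0.039], 0.62), ([0.512, -0.283, -0.001], 0.58), ([0.444, -0.066, 0.039], 0.49), ([0.533, -0.039, -0.002], 0.37)]
dark_pellet [([0.61, -0.097, 0.039], 0.71)]
vial [([0.448, 0.042, 0.04], 0.56)]
die_ring [([0.646, 0.007, 0.039], 0.62)]
mouth [([0.558, 0.073, 0.039], 0.74), ([0.446, -0.066, 0.037], 0.36)]
trough []
tray [([0.538, -0.039, -0.001], 0.87)]
side [ 0.138 -0.491  0.456]
white_a [([0.445, -0.063, 0.04], 0.68), ([0.34, -0.188, 0.002], 0.66), ([0.336, -0.125, 0.002], 0.64), ([0.551, -0.14, 0.036], 0.57), ([0.489, -0.125, 0.043], 0.51), ([0.504, -0.28, 0.0], 0.47)]
dark_pellet [([0.611, -0.101, 0.043], 0.45)]
vial [([0.453, 0.047, 0.043], 0.65)]
die_ring [([0.641, 0.01, 0.039], 0.85)]
mouth [([0.552, 0.067, 0.039], 0.92), ([0.549, -0.139, 0.039], 0.55)]
trough [([0.561, 0.113, 0.009], 0.66)]
tray [([0.535, -0.041, -0.005], 0.71)]
```

View pics/top0.png

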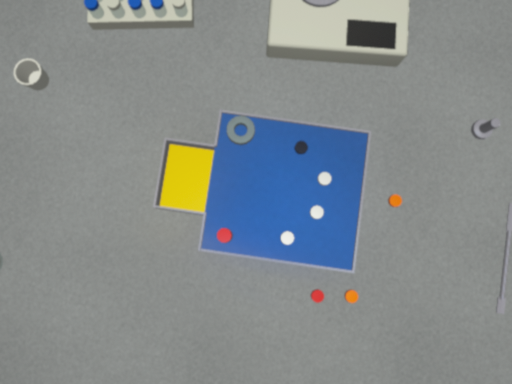

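```bash
cat > h.py <<'E'
from station import get_state,cams,arm,nets
import cv2,numpy as np
def ray(f,u,v,z):
    d=f['R'].T@np.linalg.inv(f['mtx'])@[u,v,1];c=-f['R'].T@f['t'];return c+d*(z-c[2])/d[2]
def blobs(f,z=.05):
    h=cv2.cvtColor(f['img'],cv2.COLOR_RGB2HSV)
    m=((h[...,1]<60)&(h[...,2]>170)).astype(np.uint8)
    n,_,st,ce=cv2.connectedComponentsWithStats(m)
    return [(ray(f,*ce[i],z).round(4).tolist(),ce[i].round(0).tolist(),int(st[i,4])) for i in range(1,n) if st[i,4]>60]
E
python3 - <<'E'
from h import *
f=cams.grab_frame('top')
for b in blobs(f):print(b)
h=cv2.cvtColor(f['img'],cv2.COLOR_RGB2HSV)
m=((h[...,0]>95)&(h[...,0]<125)&(h[...,1]>100)).astype(np.uint8)
n,l,st,ce=cv2.connectedComponentsWithStats(m);i=1+st[1:,4].argmax()
c=cv2.findContours((l==i).astype(np.uint8),0,2)[0][0]
r=cv2.minAreaRect(c);print(st[i],[ray(f,*p,.04).round(4).tolist() for p in cv2.boxPoints(r)],r)
E
```

```text
([0.8735, 0.1901, 0.05], [141.0, 11.0], 1221)
([0.843, -0.1693, 0.05], [334.0, 23.0], 5286)
([0.7604, 0.3969, 0.05], [29.0, 72.0], 248)
([0.5512, -0.1397, 0.05], [324.0, 178.0], 141)
([0.4907, -0.1229, 0.05], [316.0, 212.0], 150)
([0.4462, -0.0686, 0.05], [287.0, 237.0], 152)
([0.4057, -0.0692, 0.05], [288.0, 260.0], 266)
[  202   113   166   157 19065] [[0.4313, 0.0874, 0.04], [0.68, 0.0483, 0.04], [0.6328, -0.2293, 0.04], [0.3864, -0.1818, 0.04]] ((284.9499816894531, 190.84999084472656), (152.59364318847656, 137.1787109375), 8.13010311126709)
```

Top view: the white pellets are at (324,178), (316,212) and (287,237). The dark one is at (301,147), the red vial cap at (224,235), the ring at (240,129) and the trough at (188,178). The orange and red discs lie off the deck. Tray yaw is about -0.165, with its origin near (0.537,-0.040), consistent with the mouth detection.

```bash
python3 -m creep '{"translation":[[9,-44,-4],[9,-44,-4],[9,-44,-4],[9,-44,-4],[9,-44,-4],[9,-44,-4],[9,-44,-4],[9,-44,-4]],"spin":[-0.105,-0.105,-0.105,-0.105,-0.105,-0.105,-0.105,-0.105],"gripper":[0,0,0,0,0,0,0,0]}' 20
python3 -m creep '{"translation":[[9,-44,-4],[9,-44,-4],[9,-44,-4],[9,-44,-4],[9,-44,-4],[9,-44,-4],[9,-44,-4],[9,-44,-4]],"spin":[-0.105,-0.105,-0.105,-0.105,-0.105,-0.105,-0.105,-0.105],"gripper":[0,0,0,0,0,0,0,0]}'
cat >> h.py <<'E'
O=np.array([.537,-.0395]);a=-.165
M=np.array([[np.cos(a),np.sin(a)],[-np.sin(a),np.cos(a)]])
tray=lambda p:M@(np.array(p[:2])-O)
world=lambda p:O+M.T@np.array(p)
def plan(p,xe,back=.033,ye=.114):
    "p: pellet world xy; sweep toward tray (xe, .115). start/end of tool centre, yaw, relative to the tool now"
    p=tray(p);d=np.array([xe,.115])-p;d/=np.linalg.norm(d)
    s=p-back*d;e=s+d*(ye-s[1])/d[1];yaw=-np.pi/2+a-np.arctan2(d[0],d[1])
    st=get_state();q=np.array(st['eef_pos'])
    print('pellet',p.round(3),'start',s.round(3),'end',e.round(3))
    print('t',st['t'],'tcp',q.round(4),st['ee_rot'],'to start mm',((world(s)-q[:2])*1e3).round(1),'dz to 44',44-q[2]*1e3,'spin',yaw-st['ee_rot'][2],'sweep mm',((world(e)-world(s))*1e3).round(1))
E
python3 -c "
from h import *
plan([.4462,-.0686],-.025)"
```

```text
t: 1.65
eef_pos: [0.3502, 0.2613, 0.1947]
ee_rot: [-3.141, 0.001, -1.269]
force: [0.3, 0.4, 0.1]
width: 0.0288
gripper_force: 0.0
t: 2.45
eef_pos: [0.4225, -0.0909, 0.163]
ee_rot: [-3.14, 0.001, -2.109]
force: [1.7, 0.8, 1.2]
width: 0.0007
gripper_force: 0.0
pellet [-0.085 -0.044] start [-0.096 -0.074] end [-0.025  0.114]
t 2.45 tcp [ 0.4225 -0.0909  0.163 ] [-3.14040853e+00  1.05553362e-03 -2.10879896e+00] to start mm [ 7.2 -6.3] dz to 44 -118.9675181248989 spin 0.012547452936795267 sweep mm [101.  174.3]
```

```bash
python3 -m creep '{"translation":[[4,-3,-30],[3,-3,-30],[0,0,-25],[0,0,-15],[0,0,-10],[0,0,-8],[0,0,0]],"spin":[0.012,0,0,0,0,0,0],"gripper":[0,0,0,0,0,0,0]}'
python3 - <<'E'
from h import *
for c in('top','side'):
    f=cams.grab_frame(c);cv2.imwrite(f'pics/{c}1.png',f['img'][:,:,::-1])
f=f['img'];f=cv2.imread('pics/side1.png');cv2.imwrite('pics/s1.png',cv2.resize(f,(800,600)))
E
```

```text
t: 3.15
eef_pos: [0.429, -0.095, 0.0441]
ee_rot: [3.141, -0.001, -2.093]
force: [-0.1, -0.1, -0.1]
width: 0.0003
gripper_force: 0.0
```

View pics/s1.png

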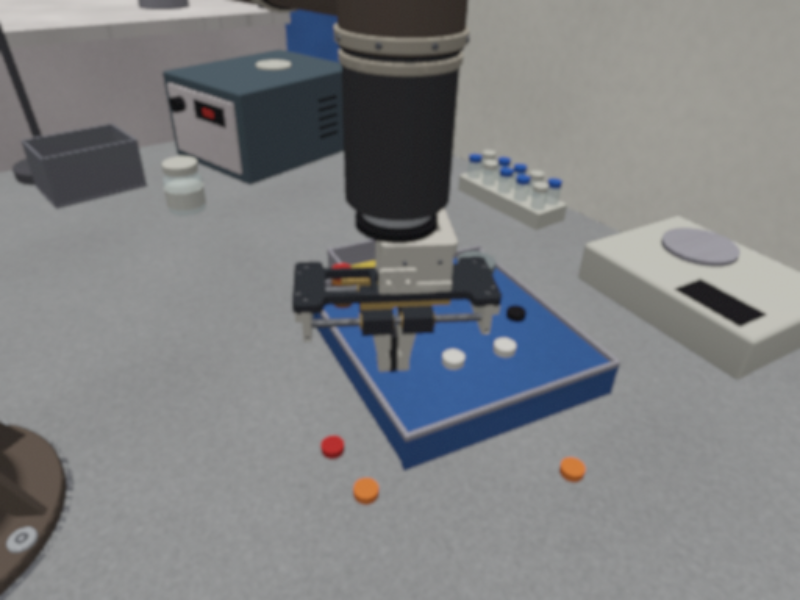

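The side view shows the closed, tapered tips behind the third white pellet, clear of the other two at (454,358) and (504,347). The tips are low on the deck.

```bash
for i in 1; do python3 -m creep '{"translation":[[5,8.6,0],[5,8.6,0],[5,8.6,0],[5,8.6,0],[5,8.6,0],[5,8.6,0],[5,8.6,0],[5,8.6,0]],"spin":[0,0,0,0,0,0,0,0],"gripper":[0,0,0,0,0,0,0,0]}'; done
python3 - <<'E'
from h import *
f=cams.grab_frame('side');cv2.imwrite('pics/s2.png',cv2.resize(f['img'][100:300,150:420,::-1],None,fx=2.9,fy=2.9))
print(tray(get_state()['eef_pos']))
f=cams.grab_frame('top')
for b in blobs(f):print(b)
E
```

```text
t: 4.05
eef_pos: [0.4696, -0.0255, 0.0445]
ee_rot: [3.141, -0.0, -2.093]
force: [0.6, -1.5, 1.3]
width: 0.0004
gripper_force: 0.4
[-0.06780427  0.00380741]
([0.8729, 0.1923, 0.05], [140.0, 12.0], 1805)
([0.8414, -0.1706, 0.05], [334.0, 24.0], 5631)
([0.8862, -0.147, 0.05], [321.0, 1.0], 83)
([0.7616, 0.3986, 0.05], [28.0, 72.0], 353)
([0.5652, -0.0717, 0.05], [286.0, 171.0], 1571)
([0.6337, -0.4287, 0.05], [481.0, 129.0], 118)
([0.5924, 0.2328, 0.05], [117.0, 160.0], 83)
([0.3866, -0.4537, 0.05], [506.0, 266.0], 319)
([0.3844, 0.2128, 0.05], [128.0, 277.0], 702)
```

View pics/s2.png

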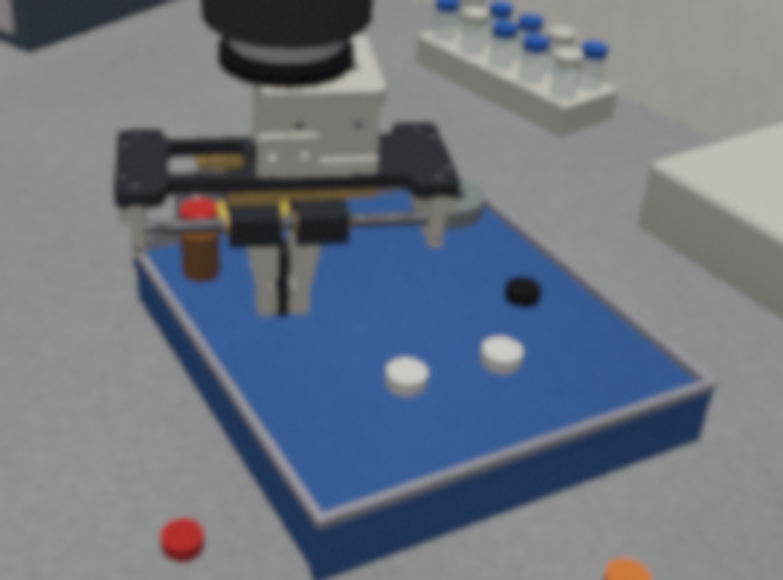

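The side view shows the tips at (283,315), pushing the hidden pellet. The vial stands at (200,240) and both remaining whites are untouched. The gripper's end legs hang low, so I'll check their height against the 50 mm vial before going further.

Run:
```python
from h import *
f=cams.grab_frame('side');s=get_state();q=np.array(s['eef_pos']);y=s['ee_rot'][2]
ty=np.array([np.sin(y),-np.cos(y),0])
pr=lambda X:(lambda c:(f['mtx']@c/c[2])[:2].round(1))(f['R']@X+f['t'])
print('tip',pr(q),'seen',np.array([283,315])/2.9+[150,100])
from scipy.optimize import least_squares
for uv in([135,250],[435,245]):
    uv=np.array(uv)/2.9+[150,100]
    for off in(-.03,0,.03):
        tx=np.array([np.cos(y),np.sin(y),0])
        r=least_squares(lambda p:pr(q+off*tx+p[0]*ty+[0,0,p[1]])-uv,[0,.06],diff_step=1e-2)
        print(off,r.x.round(3))
```

```text
tip [245.4 207. ] seen [247.5862069  208.62068966]
-0.03 [ 0. -0.]
0 [0.    0.045]
0.03 [0.    0.061]
-0.03 [0.    0.032]
0 [0.    0.049]
0.03 [0.    0.072]
```

Run:
```python
from h import *
from scipy.optimize import fsolve
f=cams.grab_frame('side');s=get_state();q=np.array(s['eef_pos']);y=s['ee_rot'][2]
ty=np.array([np.sin(y),-np.cos(y),0]);tx=np.array([np.cos(y),np.sin(y),0])
pr=lambda X:(lambda c:(f['mtx']@c/c[2])[:2])(f['R']@X+f['t'])
for uv in([135,250],[435,245]):
    for off in(-.03,0,.03):
        r=fsolve(lambda p:pr(q+off*tx+p[0]*ty+[0,0,p[1]])-np.array(uv)/2.9-[150,100],[0,.06])
        print(off,r.round(3),tray(q+off*tx+r[0]*ty).round(3))
```

```text
-0.03 [0.087 0.03 ] [-0.14   0.061]
0 [0.085 0.049] [-0.149  0.032]
0.03 [0.084 0.068] [-0.158  0.003]
-0.03 [-0.105  0.025] [ 0.04  -0.007]
0 [-0.097  0.045] [ 0.022 -0.032]
0.03 [-0.089  0.064] [ 0.004 -0.057]
```

If the leg is the near face of the 78 mm wide body, its height comes out at 66 mm. That matches the spec and clears the vial by about 20 mm. It also passes the vial sideways, so I'll continue.

```bash
python3 -m creep '{"translation":[[5,8.6,0],[5,8.6,0],[5,8.6,0],[5,8.6,0],[5,8.6,0],[5,8.6,0],[5,8.6,0],[5,8.6,0]],"spin":[0,0,0,0,0,0,0,0],"gripper":[0,0,0,0,0,0,0,0]}'
python3 -m creep '{"translation":[[5,8.6,0],[5,8.6,0],[5,8.6,0],[5,8.6,0],[0,0,0]],"spin":[0,0,0,0,0],"gripper":[0,0,0,0,0]}'
python3 -m creep '{"translation":[[0,0,35],[0,0,35],[0,-20,0],[0,-40,0],[0,-40,0]],"spin":[0,0,0,0,0],"gripper":[0,0,0,0,0]}'
python3 - <<'E'
from h import *
f=cams.grab_frame('side');cv2.imwrite('pics/s3.png',cv2.resize(f['img'][60:300,150:420,::-1],None,fx=2.4,fy=2.4))
plan([.5512,-.1397],.022)
plan([.4907,-.1229],-.012)
E
```

```text
t: 5.05
eef_pos: [0.5096, 0.0434, 0.0445]
ee_rot: [3.142, -0.0, -2.093]
force: [-0.2, -0.7, 0.9]
width: 0.0003
gripper_force: 0.1
t: 5.55
eef_pos: [0.5301, 0.0781, 0.0446]
ee_rot: [-3.141, 0.0, -2.092]
force: [1.0, 0.3, 0.0]
width: 0.0003
gripper_force: 0.0
t: 6.05
eef_pos: [0.529, -0.0237, 0.115]
ee_rot: [-3.141, 0.001, -2.091]
force: [0.4, 0.2, -0.3]
width: 0.0004
gripper_force: 0.0
pellet [ 0.03  -0.097] start [ 0.032 -0.129] end [0.022 0.114]
t 6.1 tcp [ 0.5279 -0.0281  0.1146] [ 3.14088432e+00 -1.11153006e-03 -2.09351632e+00] to start mm [  19.2 -144.3] dz to 44 -70.5730886157518 spin 0.3977220674165842 sweep mm [ 30.4 241.8]
pellet [-0.032 -0.09 ] start [-0.035 -0.123] end [-0.012  0.114]
t 6.1 tcp [ 0.5279 -0.0281  0.1146] [ 3.14088432e+00 -1.11153006e-03 -2.09351632e+00] to start mm [ -45.7 -126.6] dz to 44 -70.5730886157518 spin 0.2605393379095897 sweep mm [ 61.6 229.7]
```

View pics/s3.png

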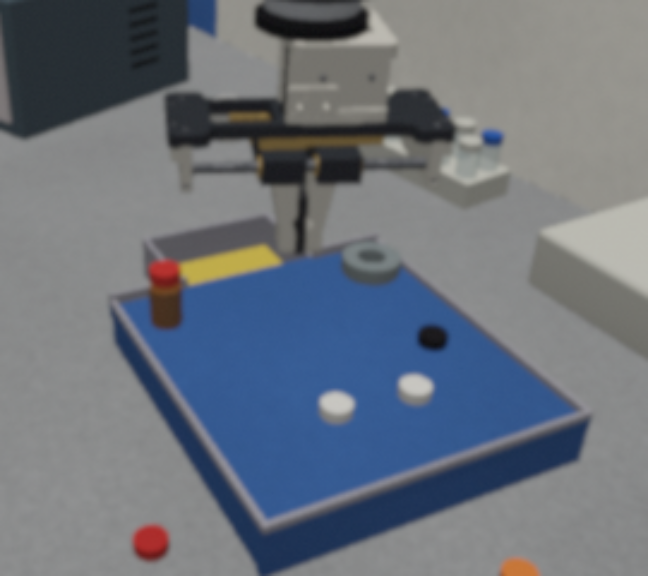

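The deck view shows the first pellet is gone from the deck. The vial (165,295), ring (371,262) and dark pellet (432,337) are unmoved, and whites remain at (337,407) and (415,388). Next is the right-hand white.

```bash
python3 -m creep '{"translation":[[5,-36,0],[5,-36,0],[5,-36,0],[4,-36,0],[0,0,-30],[0,0,-20],[0,0,-12],[0,0,-7]],"spin":[0.1,0.1,0.1,0.098,0,0,0,0],"gripper":[0,0,0,0,0,0,0,0]}'
python3 -m creep '{"translation":[[0,0,0]],"spin":[0],"gripper":[0]}'
python3 -c "
from h import *
plan([.5512,-.1397],.022)"
```

```text
t: 6.9
eef_pos: [0.5476, -0.1671, 0.0445]
ee_rot: [3.14, -0.0, -1.695]
force: [0.5, 0.6, -1.0]
width: 0.0006
gripper_force: 0.0
t: 7.0
eef_pos: [0.5479, -0.1668, 0.045]
ee_rot: [3.14, -0.0, -1.694]
force: [-0.2, -0.4, 0.2]
width: 0.0004
gripper_force: 0.0
pellet [ 0.03  -0.097] start [ 0.032 -0.129] end [0.022 0.114]
t 7.0 tcp [ 0.5479 -0.1668  0.045 ] [ 3.14034429e+00 -2.19330281e-04 -1.69440619e+00] to start mm [-0.8 -5.6] dz to 44 -0.988403836237083 spin -0.0013880566640760428 sweep mm [ 30.4 241.8]
```

```bash
for k in 1; do
python3 -m creep '{"translation":[[1.2,9.9,0],[1.2,9.9,0],[1.2,9.9,0],[1.2,9.9,0],[1.2,9.9,0],[1.2,9.9,0],[1.2,9.9,0],[1.2,9.9,0]],"spin":[0,0,0,0,0,0,0,0],"gripper":[0,0,0,0,0,0,0,0]}'
python3 -m creep '{"translation":[[1.2,9.9,0],[1.2,9.9,0],[1.2,9.9,0],[1.2,9.9,0],[1.2,9.9,0],[1.2,9.9,0],[1.2,9.9,0],[1.2,9.9,0]],"spin":[0,0,0,0,0,0,0,0],"gripper":[0,0,0,0,0,0,0,0]}'
done
python3 - <<'E'
from h import *
f=cams.grab_frame('side');cv2.imwrite('pics/s4.png',cv2.resize(f['img'][60:300,150:420,::-1],None,fx=2.4,fy=2.4))
print(tray(get_state()['eef_pos']))
E
```

```text
t: 7.8
eef_pos: [0.5579, -0.0869, 0.0456]
ee_rot: [3.142, -0.0, -1.695]
force: [-0.4, 0.4, -0.5]
width: 0.0007
gripper_force: 0.2
t: 8.6
eef_pos: [0.5675, -0.0078, 0.0455]
ee_rot: [3.142, -0.0, -1.695]
force: [-0.0, -0.6, -0.3]
width: 0.0005
gripper_force: 0.1
[0.02513692 0.03736663]
```

View pics/s4.png

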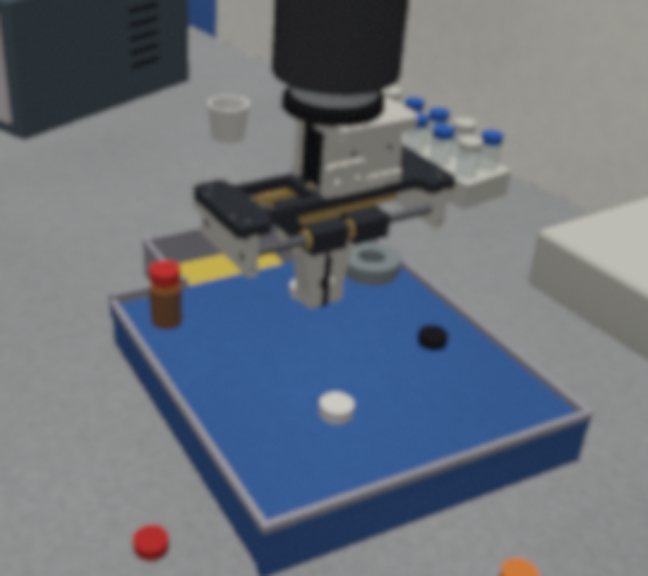

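The white pellet shows at (293,288), just ahead of the tips. The gripper leg is clear of the vial, so I'll finish this sweep.

```bash
python3 -m creep '{"translation":[[1.2,9.9,0],[1.2,9.9,0],[1.2,9.9,0],[1.2,9.9,0],[1.2,9.9,0],[1.2,9.9,0],[1.2,9.9,0],[1.2,7,0]],"spin":[0,0,0,0,0,0,0,0],"gripper":[0,0,0,0,0,0,0,0]}'
python3 -m creep '{"translation":[[0,0,0],[0,0,35],[0,0,35],[-10,-40,0],[-12,-45,0],[-12,-45,0],[-12,-45,0],[-12,-45,0]],"spin":[0,0,0,0,0,0,0,0],"gripper":[0,0,0,0,0,0,0,0]}'
python3 - <<'E'
from h import *
f=cams.grab_frame('side');i=f['img'];cv2.imwrite('pics/s5.png',cv2.resize(i[60:300,150:420,::-1],None,fx=2.4,fy=2.4))
f=cams.grab_frame('top');cv2.imwrite('pics/t5.png',cv2.resize(f['img'][80:290,130:400,::-1],None,fx=2.8,fy=2.8))
plan([.4907,-.1229],.0)
E
```

```text
t: 9.45
eef_pos: [0.5771, 0.0687, 0.0455]
ee_rot: [-3.142, 0.0, -1.694]
force: [1.2, 0.0, -1.0]
width: 0.0007
gripper_force: 0.0
t: 10.25
eef_pos: [0.5181, -0.1541, 0.1158]
ee_rot: [-3.141, 0.0, -1.695]
force: [1.3, 0.6, -0.1]
width: 0.0005
gripper_force: 0.0
pellet [-0.032 -0.09 ] start [-0.037 -0.122] end [-0.     0.114]
t 10.35 tcp [ 0.5167 -0.1565  0.1155] [ 3.14058433e+00 -2.45459539e-04 -1.69967950e+00] to start mm [-36.4   2.3] dz to 44 -71.47486793988335 spin -0.1909289183229803 sweep mm [ 75.2 227.2]
```

View pics/t5.png

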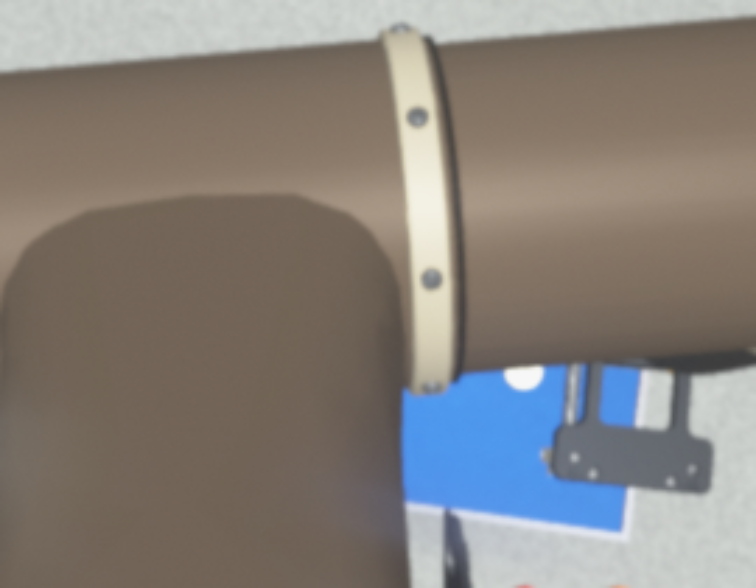

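The arm hides most of the top view, and the last white shows at (523,375). I'll check the leg's clearance numerically from the previous side view before the last sweep, which passes nearer the vial.

Run:
```python
from h import *
from scipy.optimize import fsolve
f=cams.grab_frame('side');q=np.array([.5675,-.0078,.0455]);y=-1.695
ty=np.array([np.sin(y),-np.cos(y),0]);tx=np.array([np.cos(y),np.sin(y),0])
pr=lambda X:(lambda c:(f['mtx']@c/c[2])[:2])(f['R']@X+f['t'])
for uv in([250,273],[208,243]):
  for l in(.0965,.088):
    print(uv,fsolve(lambda p:pr(q+p[0]*tx+l*ty+[0,0,p[1]])-np.array(uv)/2.4-[150,60],[0,.06]).round(3))
```

```text
[250, 273] [0.061 0.087]
[250, 273] [0.046 0.076]
[208, 243] [-0.003  0.078]
[208, 243] [-0.019  0.068]
```

View pics/s5.png

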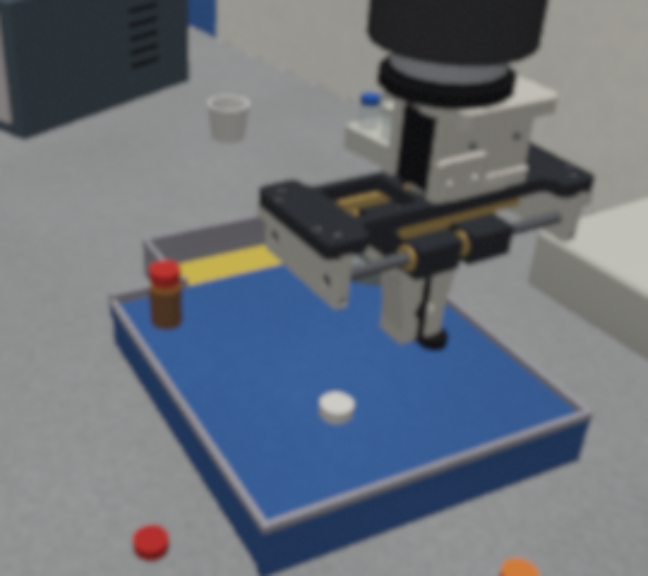

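The body sits at least 66 mm above the tips, so it clears the vial. The side view shows one white left on the deck at (337,407), with the rest unchanged.

```bash
python3 -m creep '{"translation":[[-18,0,0],[-18,0,0],[0,0,-30],[0,0,-20],[0,0,-12],[0,0,-8],[0,0,0]],"spin":[-0.1,-0.09,0,0,0,0,0],"gripper":[0,0,0,0,0,0,0]}'
python3 -c "
from h import *
plan([.4907,-.1229],.0)"
```

```text
t: 11.1
eef_pos: [0.4828, -0.152, 0.0448]
ee_rot: [3.14, -0.001, -1.884]
force: [0.6, 0.4, 0.0]
width: 0.0005
gripper_force: 0.0
pellet [-0.032 -0.09 ] start [-0.037 -0.122] end [-0.     0.114]
t 11.1 tcp [ 0.4828 -0.152   0.0448] [ 3.14008621e+00 -6.09210338e-04 -1.88437783e+00] to start mm [-2.4 -2.2] dz to 44 -0.7954400739862848 spin -0.006230591270020458 sweep mm [ 75.2 227.2]
```

```bash
python3 -m creep '{"translation":[[3,9.4,0],[3,9.4,0],[3,9.4,0],[3,9.4,0],[3,9.4,0],[3,9.4,0],[3,9.4,0],[3,9.4,0]],"spin":[0,0,0,0,0,0,0,0],"gripper":[0,0,0,0,0,0,0,0]}'
python3 -m creep '{"translation":[[3,9.4,0],[3,9.4,0],[3,9.4,0],[3,9.4,0],[3,9.4,0],[3,9.4,0],[3,9.4,0],[3,9.4,0]],"spin":[0,0,0,0,0,0,0,0],"gripper":[0,0,0,0,0,0,0,0]}'
python3 - <<'E'
from h import *
f=cams.grab_frame('side');cv2.imwrite('pics/s6.png',cv2.resize(f['img'][60:300,150:420,::-1],None,fx=2.4,fy=2.4))
print(tray(get_state()['eef_pos']))
E
```

```text
t: 11.9
eef_pos: [0.5072, -0.0763, 0.0456]
ee_rot: [3.142, -0.0, -1.885]
force: [0.8, -0.1, -0.0]
width: 0.0004
gripper_force: 0.1
t: 12.7
eef_pos: [0.5313, -0.0011, 0.0456]
ee_rot: [-3.142, -0.0, -1.885]
force: [-0.4, 0.5, 0.7]
width: 0.0003
gripper_force: 0.1
[-0.01139235  0.03800896]
```

View pics/s6.png

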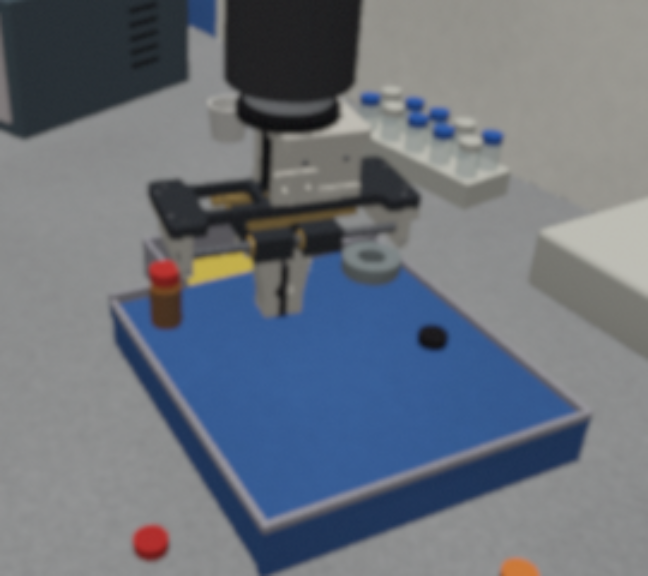

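The last pellet is ahead of the tips and the vial stands undisturbed, so I'll finish the sweep. Then I'll lift and back off toward the robot's left to clear the top view.

```bash
python3 -m creep '{"translation":[[3,9.4,0],[3,9.4,0],[3,9.4,0],[3,9.4,0],[3,9.4,0],[3,9.4,0],[3,9.4,0],[3,9.4,0]],"spin":[0,0,0,0,0,0,0,0],"gripper":[0,0,0,0,0,0,0,0]}'
python3 -m creep '{"translation":[[0,0,0],[0,0,35],[0,0,45],[0,0,45],[-10,45,10],[-10,45,0],[-10,45,0],[-10,45,0]],"spin":[0,0,0,0,0,0,0,0],"gripper":[0,0,0,0,0,0,0,0]}'
python3 -m creep '{"translation":[[-20,45,0],[-20,45,0],[-20,45,0],[-20,45,0],[-20,45,0],[-20,45,0],[-20,45,0],[0,0,0]],"spin":[0,0,0,0,0,0,0,0],"gripper":[0,0,0,0,0,0,0,0]}'
python3 - <<'E'
from h import *
f=cams.grab_frame('top');cv2.imwrite('pics/t7.png',cv2.resize(f['img'][80:290,130:400,::-1],None,fx=2.8,fy=2.8))
for b in blobs(f):print(b)
for l in('dark_pellet','vial','die_ring'):print(l,[np.round(d['centre'],3).tolist() for d in nets.pinpoint('top',l)])
E
```

```text
t: 13.55
eef_pos: [0.5552, 0.0741, 0.0455]
ee_rot: [3.142, -0.0, -1.885]
force: [0.3, -0.1, 0.1]
width: 0.0005
gripper_force: 0.0
t: 14.35
eef_pos: [0.5143, 0.2545, 0.181]
ee_rot: [-3.141, 0.001, -1.886]
force: [2.0, -0.2, -0.2]
width: 0.0002
gripper_force: 0.0
t: 15.15
eef_pos: [0.3724, 0.5727, 0.1794]
ee_rot: [3.141, -0.0, -1.881]
force: [0.3, -0.9, -0.2]
width: 0.0003
gripper_force: 0.0
([0.8735, 0.1901, 0.05], [141.0, 11.0], 1232)
([0.843, -0.1694, 0.05], [334.0, 23.0], 5295)
([0.7604, 0.3971, 0.05], [28.0, 72.0], 251)
([0.552, 0.091, 0.05], [196.0, 181.0], 115)
([0.4687, 0.0825, 0.05], [202.0, 227.0], 61)
([0.4057, -0.0696, 0.05], [288.0, 260.0], 269)
dark_pellet [[0.61, -0.098, 0.039]]
vial [[0.449, 0.043, 0.042]]
die_ring [[0.646, 0.009, 0.04]]
```

View pics/t7.png

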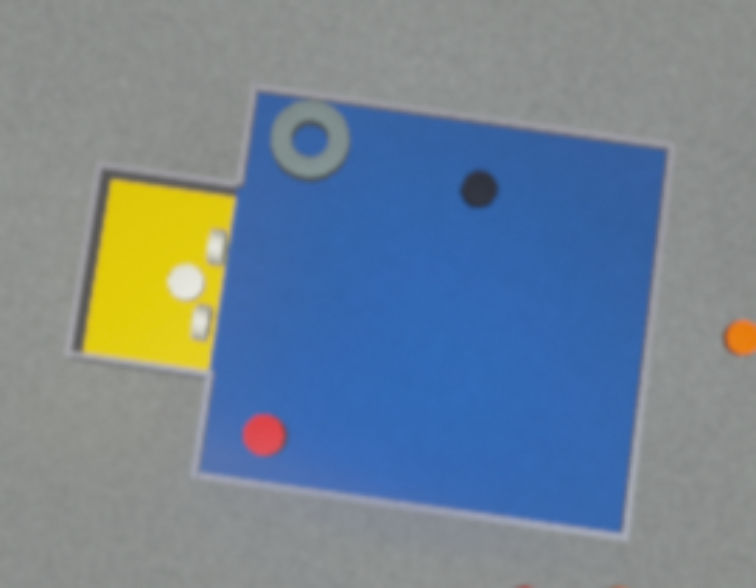

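All three whites are in the trough, one flat at (185,282) and two leaning against the near wall at (216,247) and (200,322). The ring, dark pellet and vial are where they started.

```bash
python3 -c "
from station import arm
print(arm.job_done())"
```

```text
the job is handed in; nothing more can be done
None
```

I swept all three white pellets into the trough and handed the job in at about 15 s. The dark pellet, vial and ring are still where they stood; the verdict wasn't shown.

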